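# Rewind a label-tape cassette and take it off the rewinder

## Task

Crank the hand rewinder clockwise to wind the leftover label tape back into its cassette until you feel the tape slip off inside and the load drop away, then stop within half a turn so the leader is not pulled in. Hold the crank knob lightly (a grip of no more than 40 N) and do not force it. Only when the tape is off, lift the cassette out of the rewinder and lay it flat in the middle of the small grey tray, leaving the other things on the bench where they are.

Things in the scene. Friction and masses are not known exactly. Their poses are not given: they have to be found in the camera images.
- winder: Hand rewinder, grey metal, fixed on the bench, 130 (x) by 250 mm (y); origin: centre of its underside. At +y a closed case (y 12 to 125 mm), top at height 48 mm, with the crank on it. At -y an open bay, centre y = -65 mm, 104 by 74 mm inside, floor at height 20, rim at 32 mm, holding the cassette. The tape left is not shown: 1 to 2.3 turns of the crank.
- crank_axis (a point): Point on the crank's vertical axis, fixed to the rewinder, at height 60 mm (the arm). The crank starts at any angle and winds clockwise seen from above; anticlockwise it is blocked. Moving it against the tape drags with a steady 7 to 14 N at the knob, along its circle (a friction load, less at rest); when the tape's end slips off inside, this falls at once to under 2 N.
- knob_top (a point): Centre of the top of the crank's black upright knob, 101 mm above the bench. The knob is 20 mm in diameter, 36 mm tall, spins freely on its own vertical pin and stands 45 mm from the crank axis on a flat steel arm 15 mm wide, top at height 63 mm; the hub is no higher than 66 mm.
- cassette: Flat white label-tape cassette with four dark windows, 100 mm (x) by 70 mm (y) by 26 mm, 0.11 to 0.23 kg, origin at the centre of its underside, lying loose in the rewinder's bay (2 mm play on each side), its axes along the rewinder's. On its top stands a grip rib 60 mm long (x), 12 mm wide (y), from 26 to 47 mm above its underside.
- cassette_grip (a point): Middle of the upper edge of the cassette's grip rib, 47 mm above the cassette's underside.
- tray: Small grey open tray standing fixed on the bench, 132 mm (x) by 102 mm (y) outside, walls 4 mm thick and 26 mm high, floor 4 mm thick, origin at the centre of its underside. It stands to the left or to the right of the rewinder.
- jig: Bystander: white soldering jig block with a small clip on it, 130 by 75 by 62 mm, loose.
- spool: Bystander: spool of solder standing on end, 52 mm in diameter, 45 mm high.
- tweezers: Bystander: black tweezers lying flat, 115 mm long.
Not all that is in view belongs to the job. What is shaped like the cassette but blue or red is not meant.

How it is judged:
On the way, in this order (a step that is already met when the one before it is completed fails the run):
1. the tape has been wound in until its end slipped off and the crank runs free (horizontal distance between tape_mark and shoe between 0.5008 and 0.542 m), for 0.2 s.
2. the cassette is lifted out of the bay (height (world z) of cassette above 0.045 m), for 0.1 s.
At the end, for the whole second after the job is handed in: The tape is off inside and the crank was turned no more than half a turn beyond that; the cassette lies flat in the tray (origin within 18 mm of the tray's centre in the tray's x and y, on its floor, tilt under 0.1 rad), at rest and released (horizontal distance between tape_mark and shoe between 0.496 and 0.542 m and x of cassette in the frame of tray between -0.018 and 0.018 m and y of cassette in the frame of tray between -0.018 and 0.018 m and z of cassette in the frame of tray between 0 and 0.009 m and angle between cassette's own z axis and vertical below 0.1 rad and linear speed of cassette below 0.02 m/s); the robot touches nothing.
It fails at once if the crank is turned more than half a turn after the tape slipped off (not (horizontal distance between tape_mark and shoe below 0.542 m)).
It fails at once if the cassette is pulled from the bay while its tape is still attached (horizontal distance between tape_mark and shoe below 0.494 m and z of cassette in the frame of winder above 0.035 m).
It fails at once if the crank is strained: squeeze of both fingers plus push add up to more than 110 N on the crank (contact force between the fingers and crank above 110 N).
It fails at once if a bystander is shifted by more than 20 mm (distance of any of jig, spool, tweezers from where it was at the start of the episode above 0.02 m).
It also fails if it takes over 64 s, if anything falls off the work surface, if the arm or the gripper's body presses on something with over 40 N, if the wrist force passes 120 N, or if a joint passes its speed limit or range.

## Robot

A 6-joint arm with a two-finger parallel gripper is mounted at the origin on the work surface. World frame = base frame: x ahead of the robot, y to its left, z up, the work surface at z = 0. Lengths are in m, angles in rad, forces in N, time in s.
With the tool pointing down it reaches from about 0.35 to 0.95 m from the base axis. Payload 17.4 kg.
Tool frame: the origin (TCP) lies midway between the tips of the shut fingers; the grasp point (between the pads) lies 19 mm behind it; z points along the fingers, y is the line along which they close (so a half turn about z gives the same grasp; the last joint's range is limited). The gripper opens to 93 mm and grips with 3 to 60 N. Pads are 15 mm wide; open, the fingers measure 128 mm over their backs; the gripper's body (75 mm by 188 mm) begins 65 mm behind the grasp point.
Start: joints at [1.213, 0.116, 1.442, -0, 1.584, -0.038], TCP at [0.212, 0.641, 0.219] pointing down, gripper open.
Joint ranges: [-2.83, 2.83], [-0.83, 2.19], [0.07, 2.5], [-1.14, 4.28], [0.01, 3], [-2.97, 2.97]. Speed limits (rad/s): [1.89, 1.89, 2.22, 3.14, 3.14, 3.14].

## Interface

Orientations are given as a unit quaternion [w, x, y, z].
In Python, from workcell import status, eyes, env gives the robot as it stands.
- The arm moves only by the shell command python3 -m crank 'ROWS'. ROWS is JSON, a list of rows, each an object of numbers: "dx", "dy", "dz": the shift along the tool's x, y, z in mm; "spin": the turn about the tool's z in degrees; "grip": the opening, from -1 (shut) to 1 (fully open). A call has 1 to 10 rows; each row is the pose to reach, as a shift and turn from the pose commanded when the call began, along the tool's axes at that moment; what a row does not reach only later rows make up. A row lasts 1/12 s, in which the tool goes at most 41.7 mm and 7.16 degrees, less where a joint would pass 70% of its speed; a pose out of reach is approached as far as the arm can. A call with a gripper value outside its range is refused whole. The fingers move at their own pace and stop on an object; the grip force is fixed at half the most. Time passes only in rows, so rows that repeat a pose let the fingers close. It gives the time, the measured TCP pose, the force, the opening and the grip force at its end, in the units of the state.
- status.state(): the state, without advancing time (a new reading comes with each control period).
- eyes.get_image(name): name is "scene" or "top" or "wrist"; returns a dict with "img" (480x640x3 uint8, red, green, blue), "fx", "fy", "cx", "cy" (pixels), "k1" (the pictures are not rectified: a ray, as slopes to the right and down, at radius r is drawn at 1 + k1 r^2 times it, then the intrinsics apply), "R" (3x3) and "t" (3): a world point X has camera coordinates R X + t. Camera axes: x right, y down, z forward; pixel columns grow to the right and rows downward; lengths in m; the calibration is good to about 2 mm. A picture is of the moment at which its call begins. There is no depth.
- env.job_done(): hands the job in; it is judged then, once.
The state is a dict: "t": time; "q": joint angles; "qd": joint speeds; "joint_efforts": joint torques, N m; "ee_pos": TCP position; "tool_rot": TCP orientation; "ft_force": force on the tool from outside, world axes, zero at the start; "moment": the same for the moment, N m; "opening": opening from 0.0 (shut) to 1.0 (fully open); "finger_force": force on a finger pad.
Only numpy, scipy, OpenCV 4.12 (cv2) and the standard library are available. Lean on these libraries where they do the work, as an engineer would, in place of code of your own. Each camera call takes 0.05 s, during which the arm holds its last target. There are 200 camera calls.

## Working session

There is one attempt and no reset: what is moved stays moved. The work goes in short steps, Python scripts to look and compute and a shell command to move; the robot and the scene stay as the last step left them, time stands still between calls to the robot, and variables do not carry over. Pictures are saved under pics/ and viewed, at most 10 in all, crops included, and the job is handed in when it is done.

```bash
ls; mkdir -p pics
python3 - <<'E'
from workcell import status, eyes
import cv2
for n in ("top","scene"):
    d=eyes.get_image(n); cv2.imwrite(f"pics/{n}0.png",d["img"][:,:,::-1])
    print(n,{k:d[k] for k in d if k!="img"})
print(status.state())
E
```

```text
pics
top {'fx': 534.5667464206423, 'fy': 534.5667464206423, 'cx': 315.03315154594566, 'cy': 251.4999464097776, 'k1': -0.02703115595649006, 'R': array([[-0.04383258, -0.99902748, -0.00477461],
       [-0.97715476,  0.04386677, -0.20795259],
       [ 0.2079598 , -0.00444956, -0.97812725]]), 't': array([0.02315509, 0.56257616, 0.98641911])}
scene {'fx': 522.3062126955457, 'fy': 522.3062126955457, 'cx': 321.79734338589896, 'cy': 244.85491428171346, 'k1': 0.0019360536108459767, 'R': array([[ 0.44583552,  0.89509116,  0.0065201 ],
       [ 0.76712173, -0.37832151, -0.51807054],
       [-0.46125367,  0.23597596, -0.85531304]]), 't': array([-0.25113894, -0.36816286,  1.25639649])}
{'t': 0.1, 'q': array([ 1.21319776e+00,  1.16424122e-01,  1.44219091e+00,  7.98272784e-06,
        1.58402459e+00, -3.77784703e-02]), 'qd': array([ 0.00024697, -0.00247832, -0.00052751,  0.0007388 , -0.00247138,
        0.00021822]), 'joint_efforts': array([ 8.39038112e-04, -7.22887444e+01, -6.23869228e+01,  7.80920684e-02,
        2.28149432e-02, -8.18336758e-06]), 'ee_pos': array([0.21214312, 0.64059685, 0.21799307]), 'tool_rot': array([-1.06727484e-04,  1.59229332e-01,  9.87241483e-01, -5.12505038e-04]), 'ft_force': array([ 0.5477231 , -0.28172298, -0.21726631]), 'moment': array([-0.02574934,  0.01559245, -0.0058033 ]), 'finger_force': 0.0, 'opening': 1.0059870334526515}
```

View pics/top0.png

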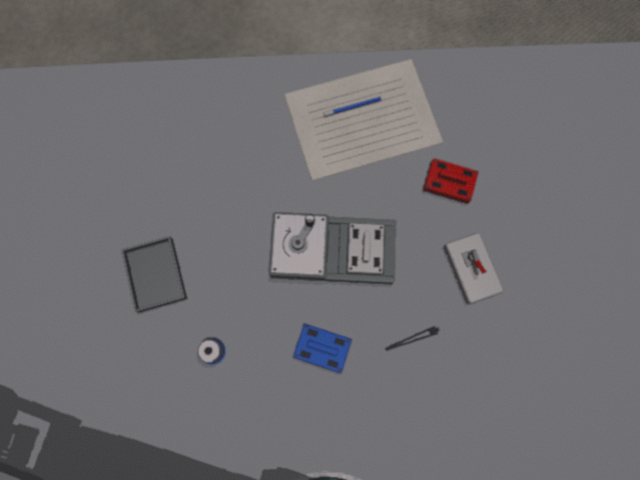

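View pics/scene0.png

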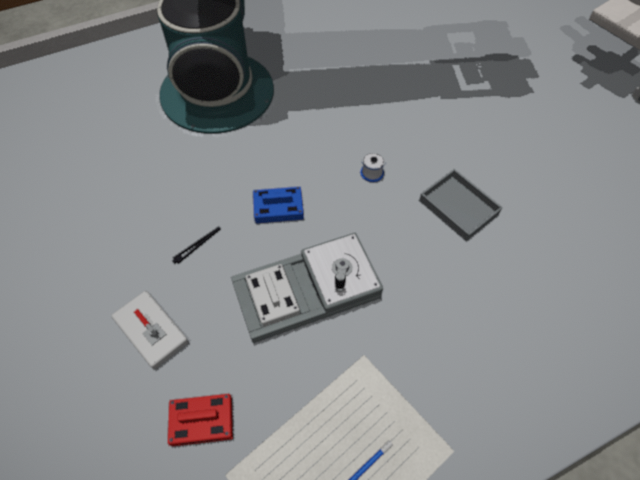

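Top view: crank hub about (297,243), knob top about (309,220), cassette rib about (366,246), tray corners (124,248), (172,238), (186,299), (137,311). Scene view: knob about (340,283), tray about (460,205), rib about (270,288). I'll crop and enlarge to refine these.

```bash
cat > h.py <<'E'
import numpy as np, cv2
from workcell import status, eyes
def ray(d,uv):
    K=np.array([[d["fx"],0,d["cx"]],[0,d["fy"],d["cy"]],[0,0,1.]])
    p=cv2.undistortPoints(np.array(uv,float).reshape(-1,1,2),K,np.array([d["k1"],0,0,0.]))[:,0]
    return -d["R"].T@d["t"], np.c_[p,np.ones(len(p))]@d["R"]
def plane(d,uv,z):
    o,r=ray(d,uv); return (o+r*((z-o[2])/r[:,2])[:,None])[:,:2]
def proj(d,X):
    K=np.array([[d["fx"],0,d["cx"]],[0,d["fy"],d["cy"]],[0,0,1.]])
    return cv2.projectPoints(np.array(X,float).reshape(-1,1,3),cv2.Rodrigues(d["R"])[0],d["t"],K,np.array([d["k1"],0,0,0.]))[0][:,0]
E
python3 - <<'E'
from h import *
a=cv2.imread("pics/top0.png")[200:300,255:415]; b=cv2.imread("pics/scene0.png")[225:345,225:385]
cv2.imwrite("pics/crop0.png",np.vstack([cv2.resize(a,None,fx=3.3,fy=3.3,interpolation=2),cv2.resize(b[:75],None,fx=3.3,fy=3.3,interpolation=2)])[:600])
E
```

```text
(no output)
```

View pics/crop0.png

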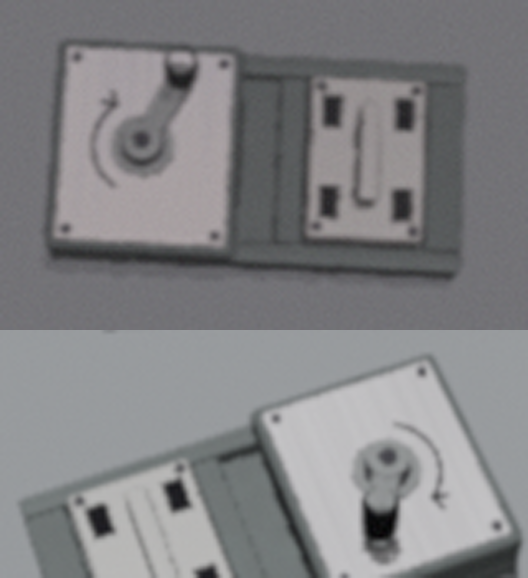

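Top crop: knob top at (309.5,218), hub (298,242), case-top plate and cassette clearly separable as white. Clockwise arrow confirmed. Now masks.

Run:
```python
from h import *
out={}
def rep(P,n):
    r=cv2.minAreaRect((P*1000).astype(np.float32)); print(n,np.round(r[0],1),np.round(r[1],1),round(r[2],1))
for n,seeds in (("top",dict(case=(285,265),cas=(366,225))),("scene",dict(case=(330,258),cas=(262,300)))):
    d=eyes.get_image(n); im=cv2.cvtColor(d["img"],cv2.COLOR_RGB2BGR); hsv=cv2.cvtColor(im,cv2.COLOR_BGR2HSV)
    g=im.min(2)
    for k,s in seeds.items():
        th=(int(g[s[1]-1:s[1]+2,s[0]-1:s[0]+2].mean())+90)//2 if n=="top" else 175
        m=(g>th).astype(np.uint8); l,L,st,c=cv2.connectedComponentsWithStats(m)
        M=(L==L[s[1],s[0]]).astype(np.uint8); C=max(cv2.findContours(M,0,1)[0],key=cv2.contourArea)[:,0]
        print(n,k,"g",g[s[1],s[0]],th,len(C)); rep(plane(d,C,.048 if k=="case" else .046),k)
    # tray: darker than bench
    x0,y0,x1,y1=(110,225,200,325) if n=="top" else (405,160,515,250)
    sub=g[y0:y1,x0:x1]; bg=np.median(np.r_[sub[0],sub[-1]]); m=(sub<bg-20).astype(np.uint8)
    C=max(cv2.findContours(m,0,1)[0],key=cv2.contourArea)[:,0]+[x0,y0]
    print(n,"traybg",bg); rep(plane(d,C,.026),"tray26"); rep(plane(d,C,0),"tray0")
P=lambda n,uv,z: print(uv,np.round(plane(eyes_[n],[uv],z)*1000,1))
eyes_={"top":eyes.get_image("top"),"scene":eyes.get_image("scene")}
P("top",(309.5,218.3),.101);P("top",(298,242.1),.064);P("scene",(225+388/3.3,225+(457-330)/3.3),.064);P("scene",(225+382/3.3,225+(491-330)/3.3),.101)
for q in [(77,57),(229,57),(215,236),(66,229)]: P("top",(255+q[0]/3.3,200+q[1]/3.3),.048)
```

```text
top case g 161 124 292
case [582.9  30.2] [101.7 118.1] 84.7
top cas g 139 113 204
cas [ 569.5 -102.6] [67.2 98.1] 84.3
top traybg 113.0
tray26 [538.2 323. ] [137.  106.8] 13.9
tray0 [542.9 330.9] [140.4 109.5] 13.9
scene case g 189 175 211
case [581.1  30.1] [ 99.5 116.1] 84.7
scene cas g 183 175 264
cas [ 569.5 -103.8] [64.4 93.5] 84.6
scene traybg 151.0
tray26 [546.5 320. ] [140.5 119.4] 14.2
tray0 [533.6 336. ] [144.8 123. ] 14.2
(309.5, 218.3) [[619.1   6.1]]
(298, 242.1) [[582.3  30.6]]
(342.57575757575756, 263.4848484848485) [[582.5  31.8]]
(340.75757575757575, 273.7878787878788) [[616.5   8.7]]
(278.3333333333333, 217.27272727272728) [[638.9  68.6]]
(324.3939393939394, 217.27272727272728) [[634.7 -23.7]]
(320.1515151515151, 271.5151515151515) [[524.9 -10.1]]
(275.0, 269.3939393939394) [[533.1  78.3]]
```

```bash
python3 -m crank '[{"dx":-40,"dy":-20,"spin":-4},{"dx":-80,"dy":-40,"spin":-8},{"dx":-120,"dy":-60,"spin":-13},{"dx":-158,"dy":-78,"spin":-13},{"dx":-195,"dy":-97,"spin":-13},{"dx":-232,"dy":-115,"spin":-13},{"dx":-270,"dy":-133,"spin":-13},{"dx":-307,"dy":-150,"spin":-13},{"dx":-340,"dy":-167,"spin":-13},{"dx":-340,"dy":-167,"spin":-13}]'
python3 - <<'E'
from h import *
d=eyes.get_image("wrist"); cv2.imwrite("pics/w1.png",d["img"][:,:,::-1])
s=status.state(); print(s["ee_pos"],s["tool_rot"],s["t"])
print("tray expected px",proj(d,[[.542,.3215,.026]]),"winder",proj(d,[[.582,.031,.064]]))
E
```

```text
[0.21218539 0.64073517 0.21845482] [-3.66619041e-05  1.59207267e-01  9.87245169e-01 -1.48896645e-04] 0.35
tray expected px [[159.35821558 549.14824299]] winder [[-26.7404804  625.67053503]]$[0]: bad value
```

View pics/w1.png

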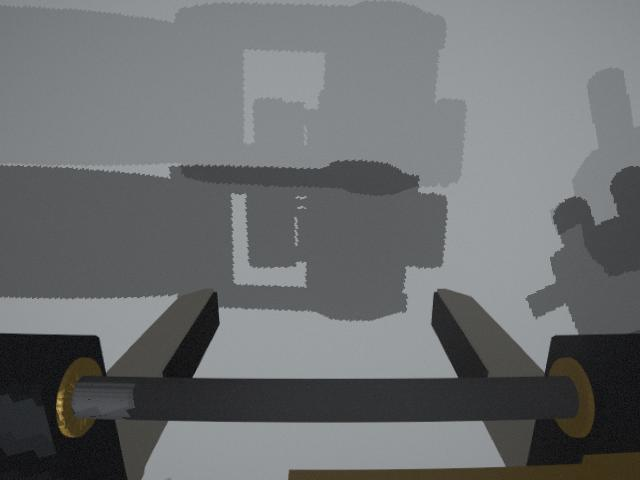

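The move was refused, probably because every row needs all the keys. The wrist view shows only bench, shadow and the open fingers. I'll retry with full rows.

```bash
python3 -m crank '[{"dx":-40,"dy":-20,"dz":0,"spin":-4,"grip":1},{"dx":-80,"dy":-40,"dz":0,"spin":-8,"grip":1},{"dx":-120,"dy":-60,"dz":0,"spin":-13,"grip":1},{"dx":-158,"dy":-78,"dz":0,"spin":-13,"grip":1},{"dx":-195,"dy":-97,"dz":0,"spin":-13,"grip":1},{"dx":-232,"dy":-115,"dz":0,"spin":-13,"grip":1},{"dx":-270,"dy":-133,"dz":0,"spin":-13,"grip":1},{"dx":-307,"dy":-150,"dz":0,"spin":-13,"grip":1},{"dx":-340,"dy":-167,"dz":0,"spin":-13,"grip":1},{"dx":-340,"dy":-167,"dz":0,"spin":-13,"grip":1}]'
python3 - <<'E'
from h import *
d=eyes.get_image("wrist"); cv2.imwrite("pics/w1.png",d["img"][:,:,::-1])
s=status.state(); print(s["ee_pos"],s["tool_rot"],s["t"],s["q"])
print("tray expected px",proj(d,[[.542,.3215,.026]]),"winder",proj(d,[[.582,.031,.064]]))
E
```

```text
t: 1.18
ee_pos: [0.4861, 0.3711, 0.2186]
tool_rot: [0.001, 0.048, 0.999, -0.001]
ft_force: [-0.6, -0.4, 0.0]
opening: 1.001
finger_force: 0.0
[0.48480649 0.37260873 0.21851048] [ 1.18040374e-04  4.84173317e-02  9.98827149e-01 -2.72523849e-04] 1.2333 [ 6.13850193e-01 -2.16936193e-02  1.58431176e+00 -5.75009315e-04
  1.57912350e+00 -8.60078338e-01]
tray expected px [[276.70354593 277.0522683 ]] winder [[-31.19243535 358.23395965]]
```

View pics/w1.png

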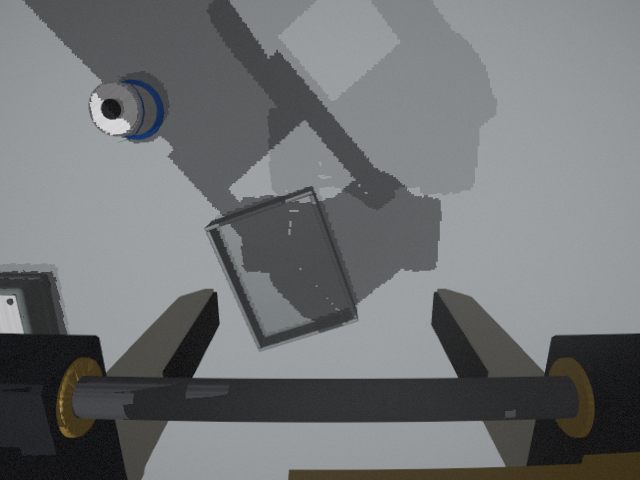

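Wrist view: tray outer rim corners near (207,228), (313,188), (357,319), (262,349).

Run:
```python
from h import *
d=eyes.get_image("wrist")
P=plane(d,[(207,228),(313,188),(357,319),(262,349)],.026)*1000
print(P.round(1),P.mean(0),np.linalg.norm(P-np.roll(P,1,0),axis=1)); r=cv2.minAreaRect(P.astype(np.float32)); print(r)
s=status.state(); w,x,y,z=s["tool_rot"]
print("tool angle y",np.degrees(np.arctan2(y*y-x*x,2*x*y)), "need->knob",np.round(np.array([619.8,5.9])-s["ee_pos"][:2]*1000,1))
```

```text
[[488.7 267.3]
 [462.4 364.6]
 [589.8 393.1]
 [613.2 299.2]] [538.53407364 331.04750662] [128.54941207 100.76088727 130.50689451  96.77549814]
((538.105712890625, 331.964599609375), (130.44625854492188, 100.752197265625), 14.339478492736816)
tool angle y 84.51215770617605 need->knob [ 136.3 -368.2]
```

```bash
python3 -m crank '[{"dx":-18,"dy":-37,"dz":0,"spin":0,"grip":0.2},{"dx":-35,"dy":-73,"dz":0,"spin":0,"grip":0.2},{"dx":-53,"dy":-109,"dz":0,"spin":0,"grip":0.2},{"dx":-71,"dy":-146,"dz":10,"spin":0,"grip":0.2},{"dx":-88,"dy":-182,"dz":20,"spin":0,"grip":0.2},{"dx":-106,"dy":-219,"dz":30,"spin":0,"grip":0.2},{"dx":-123,"dy":-255,"dz":40,"spin":0,"grip":0.2},{"dx":-140,"dy":-290,"dz":50,"spin":0,"grip":0.2},{"dx":-157,"dy":-324,"dz":60,"spin":0,"grip":0.2},{"dx":-171,"dy":-353,"dz":70,"spin":0,"grip":0.2}]'; python3 -m crank '[{"dx":0,"dy":0,"dz":0,"spin":0,"grip":0.2},{"dx":0,"dy":0,"dz":0,"spin":0,"grip":0.2},{"dx":0,"dy":0,"dz":0,"spin":0,"grip":0.2}]';python3 - <<'E'
from h import *
d=eyes.get_image("wrist"); im=d["img"][:,:,::-1].copy()
for p,c in ((proj(d,[[.6198,.0059,.101]])[0],(0,0,255)),(proj(d,[[.5823,.0308,.064]])[0],(0,255,0))):
    cv2.circle(im,tuple(int(v) for v in p),3,c,-1); print(p)
cv2.imwrite("pics/w2.png",im)
s=status.state(); print(s["ee_pos"],s["tool_rot"],s["t"],s["q"])
E
```

```text
t: 2.12
ee_pos: [0.6204, 0.0073, 0.1483]
tool_rot: [0.0, 0.046, 0.999, 0.0]
ft_force: [-0.1, 0.5, 0.7]
opening: 0.596
finger_force: 0.0
t: 2.37
ee_pos: [0.6199, 0.0095, 0.1489]
tool_rot: [0.0, 0.046, 0.999, 0.0]
ft_force: [-0.5, -0.0, -0.1]
opening: 0.597
finger_force: 0.0
[317.7744432  269.94424206]
[354.03912576 186.71348493]
[0.61988756 0.00973751 0.14917876] [2.61914948e-04 4.56791693e-02 9.98956112e-01 1.79060813e-04] 2.4167 [-2.56054472e-02  2.35907961e-02  1.65166774e+00  3.49450839e-04
  1.46580321e+00 -1.50504816e+00]
```

View pics/w2.png

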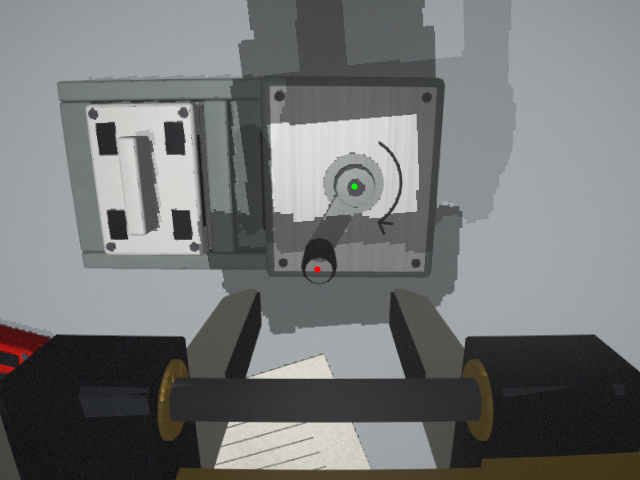

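The projected axis (green) and knob top (red) both land on the hub and knob, so the estimates are good. Descending and closing.

```bash
python3 -m crank '[{"dx":0,"dy":-4,"dz":10,"spin":0,"grip":0.2},{"dx":0,"dy":-4,"dz":25,"spin":0,"grip":0.2},{"dx":0,"dy":-4,"dz":40,"spin":0,"grip":0.2},{"dx":0,"dy":-4,"dz":55,"spin":0,"grip":0.2},{"dx":0,"dy":-4,"dz":68,"spin":0,"grip":0.2},{"dx":0,"dy":-4,"dz":77,"spin":0,"grip":0.2},{"dx":0,"dy":-4,"dz":77,"spin":0,"grip":-0.3},{"dx":0,"dy":-4,"dz":77,"spin":0,"grip":-0.3}]'; python3 -m crank '[{"dx":0,"dy":0,"dz":0,"spin":0,"grip":-1},{"dx":0,"dy":0,"dz":0,"spin":0,"grip":-1},{"dx":0,"dy":0,"dz":0,"spin":0,"grip":-1},{"dx":0,"dy":0,"dz":0,"spin":0,"grip":-1},{"dx":0,"dy":0,"dz":0,"spin":0,"grip":-1}]'
cat > rows.py <<'E'
import sys,numpy as np
from workcell import status
s=status.state(); e=s["ee_pos"]*1000; w,x,y,z=s["tool_rot"]
A=np.array([582.3,30.8]); t=np.arctan2(e[1]-A[1],e[0]-A[0]); r=np.hypot(*(e[:2]-A))
ty=np.array([2*x*y,y*y-x*x]); tx=np.array([-ty[1],ty[0]])
F=s["ft_force"]; tang=np.array([np.sin(t),-np.cos(t)]); rad=np.array([np.cos(t),np.sin(t)])
print("pos",e.round(1),"r %.1f ang %.1f"%(r,np.degrees(t)),"Ftang %.1f Frad %.1f Fz %.1f"%(F[:2]@tang,F[:2]@rad,F[2]))
t0=np.radians(float(sys.argv[1])); step=float(sys.argv[2])
for k in range(1,11):
    p=45*np.array([np.cos(t0-np.radians(k*step))-np.cos(t0),np.sin(t0-np.radians(k*step))-np.sin(t0)])
    print('{"dx":%.1f,"dy":%.1f,"dz":0,"spin":0,"grip":-1},'%(p@tx,p@ty),end="")
print()
E
python3 rows.py -33.6 10
```

```text
t: 3.08
ee_pos: [0.6195, 0.004, 0.0711]
tool_rot: [-0.0, 0.046, 0.999, 0.0]
ft_force: [-0.3, 0.1, 0.9]
opening: 0.507
finger_force: 0.0
t: 3.5
ee_pos: [0.6198, 0.0041, 0.0721]
tool_rot: [0.0, 0.046, 0.999, 0.0]
ft_force: [-0.5, 1.3, 3.0]
opening: 0.206
finger_force: 30.0
pos [619.8   4.1  72.1] r 46.0 ang -35.4 Ftang -0.7 Frad -1.2 Fz 3.0
{"dx":4.3,"dy":-6.6,"dz":0,"spin":0,"grip":-1},{"dx":9.7,"dy":-12.3,"dz":0,"spin":0,"grip":-1},{"dx":16.0,"dy":-17.0,"dz":0,"spin":0,"grip":-1},{"dx":23.0,"dy":-20.5,"dz":0,"spin":0,"grip":-1},{"dx":30.5,"dy":-22.7,"dz":0,"spin":0,"grip":-1},{"dx":38.3,"dy":-23.7,"dz":0,"spin":0,"grip":-1},{"dx":46.1,"dy":-23.2,"dz":0,"spin":0,"grip":-1},{"dx":53.7,"dy":-21.4,"dz":0,"spin":0,"grip":-1},{"dx":60.9,"dy":-18.3,"dz":0,"spin":0,"grip":-1},{"dx":67.5,"dy":-14.0,"dz":0,"spin":0,"grip":-1},
```

```bash
python3 -m crank '[{"dx":4.3,"dy":-6.3,"dz":0,"spin":0,"grip":-1},{"dx":9.7,"dy":-11.5,"dz":0,"spin":0,"grip":-1},{"dx":16,"dy":-16,"dz":0,"spin":0,"grip":-1},{"dx":23,"dy":-19.5,"dz":0,"spin":0,"grip":-1},{"dx":30.5,"dy":-21.7,"dz":0,"spin":0,"grip":-1}]'; python3 rows.py -83.6 10
```

```text
t: 3.92
ee_pos: [0.5874, -0.0143, 0.0721]
tool_rot: [0.001, 0.046, 0.999, 0.001]
ft_force: [3.7, 11.3, 0.2]
opening: 0.207
finger_force: 30.0
pos [587.4 -14.3  72.1] r 45.4 ang -83.6 Ftang -4.9 Frad -10.8 Fz 0.2
{"dx":7.8,"dy":-0.9,"dz":0,"spin":0,"grip":-1},{"dx":15.6,"dy":-0.5,"dz":0,"spin":0,"grip":-1},{"dx":23.3,"dy":1.3,"dz":0,"spin":0,"grip":-1},{"dx":30.5,"dy":4.4,"dz":0,"spin":0,"grip":-1},{"dx":37.0,"dy":8.7,"dz":0,"spin":0,"grip":-1},{"dx":42.7,"dy":14.1,"dz":0,"spin":0,"grip":-1},{"dx":47.4,"dy":20.4,"dz":0,"spin":0,"grip":-1},{"dx":50.9,"dy":27.4,"dz":0,"spin":0,"grip":-1},{"dx":53.2,"dy":34.9,"dz":0,"spin":0,"grip":-1},{"dx":54.1,"dy":42.7,"dz":0,"spin":0,"grip":-1},
```

```bash
python3 -m crank '[{"dx":7.8,"dy":-0.3,"dz":0,"spin":0,"grip":-1},{"dx":15.6,"dy":0.5,"dz":0,"spin":0,"grip":-1},{"dx":23.3,"dy":2.3,"dz":0,"spin":0,"grip":-1},{"dx":30.5,"dy":5.4,"dz":0,"spin":0,"grip":-1},{"dx":37,"dy":9.7,"dz":0,"spin":0,"grip":-1},{"dx":42.7,"dy":15.1,"dz":0,"spin":0,"grip":-1},{"dx":47.4,"dy":21.4,"dz":0,"spin":0,"grip":-1},{"dx":50.9,"dy":28.4,"dz":0,"spin":0,"grip":-1},{"dx":53.2,"dy":35.9,"dz":0,"spin":0,"grip":-1},{"dx":54.1,"dy":43.7,"dz":0,"spin":0,"grip":-1}]'; python3 rows.py -183.6 10
```

```text
t: 4.75
ee_pos: [0.5381, 0.0334, 0.0722]
tool_rot: [0.001, 0.047, 0.999, -0.001]
ft_force: [9.2, -4.7, -1.8]
opening: 0.204
finger_force: 30.0
pos [538.1  33.4  72.2] r 44.3 ang 176.6 Ftang -4.2 Frad -9.5 Fz -1.8
{"dx":-0.4,"dy":7.8,"dz":0,"spin":0,"grip":-1},{"dx":-2.2,"dy":15.5,"dz":0,"spin":0,"grip":-1},{"dx":-5.3,"dy":22.7,"dz":0,"spin":0,"grip":-1},{"dx":-9.6,"dy":29.2,"dz":0,"spin":0,"grip":-1},{"dx":-15.0,"dy":34.9,"dz":0,"spin":0,"grip":-1},{"dx":-21.3,"dy":39.6,"dz":0,"spin":0,"grip":-1},{"dx":-28.3,"dy":43.2,"dz":0,"spin":0,"grip":-1},{"dx":-35.8,"dy":45.4,"dz":0,"spin":0,"grip":-1},{"dx":-43.6,"dy":46.3,"dz":0,"spin":0,"grip":-1},{"dx":-51.4,"dy":45.9,"dz":0,"spin":0,"grip":-1},
```

```bash
sed -i 's/^print("pos"/print("speed",np.abs(s["qd"]).max().round(3));&/' rows.py; python3 -m crank '[{"dx":-1.2,"dy":7.8,"dz":0,"spin":0,"grip":-1},{"dx":-3.7,"dy":15.5,"dz":0,"spin":0,"grip":-1},{"dx":-6.8,"dy":22.7,"dz":0,"spin":0,"grip":-1},{"dx":-11.1,"dy":29.2,"dz":0,"spin":0,"grip":-1},{"dx":-16.5,"dy":34.9,"dz":0,"spin":0,"grip":-1},{"dx":-22.8,"dy":39.6,"dz":0,"spin":0,"grip":-1},{"dx":-29.8,"dy":43.2,"dz":0,"spin":0,"grip":-1},{"dx":-37.3,"dy":45.4,"dz":0,"spin":0,"grip":-1},{"dx":-45.1,"dy":46.3,"dz":0,"spin":0,"grip":-1},{"dx":-52.9,"dy":45.9,"dz":0,"spin":0,"grip":-1}]'; python3 rows.py -283.6 10
```

```text
t: 5.58
ee_pos: [0.5945, 0.0749, 0.0721]
tool_rot: [-0.0, 0.046, 0.999, 0.0]
ft_force: [-5.9, -0.5, 5.1]
opening: 0.206
finger_force: 30.0
speed 0.199
pos [594.5  74.9  72.1] r 45.7 ang 74.5 Ftang -5.5 Frad -2.1 Fz 5.1
{"dx":-7.6,"dy":-1.8,"dz":0,"spin":0,"grip":-1},{"dx":-14.8,"dy":-4.9,"dz":0,"spin":0,"grip":-1},{"dx":-21.4,"dy":-9.2,"dz":0,"spin":0,"grip":-1},{"dx":-27.1,"dy":-14.6,"dz":0,"spin":0,"grip":-1},{"dx":-31.8,"dy":-20.9,"dz":0,"spin":0,"grip":-1},{"dx":-35.3,"dy":-27.9,"dz":0,"spin":0,"grip":-1},{"dx":-37.6,"dy":-35.4,"dz":0,"spin":0,"grip":-1},{"dx":-38.5,"dy":-43.2,"dz":0,"spin":0,"grip":-1},{"dx":-38.0,"dy":-51.0,"dz":0,"spin":0,"grip":-1},{"dx":-36.2,"dy":-58.7,"dz":0,"spin":0,"grip":-1},
```

```bash
python3 -m crank '[{"dx":-7.6,"dy":-1.8,"dz":0,"spin":0,"grip":-1},{"dx":-14.8,"dy":-4.9,"dz":0,"spin":0,"grip":-1},{"dx":-21.4,"dy":-9.2,"dz":0,"spin":0,"grip":-1},{"dx":-27.1,"dy":-14.6,"dz":0,"spin":0,"grip":-1},{"dx":-31.8,"dy":-20.9,"dz":0,"spin":0,"grip":-1},{"dx":-35.3,"dy":-27.9,"dz":0,"spin":0,"grip":-1},{"dx":-37.6,"dy":-35.4,"dz":0,"spin":0,"grip":-1},{"dx":-38.5,"dy":-43.2,"dz":0,"spin":0,"grip":-1},{"dx":-38,"dy":-51,"dz":0,"spin":0,"grip":-1},{"dx":-36.2,"dy":-58.7,"dz":0,"spin":0,"grip":-1}]'; python3 rows.py -23.6 8
```

```text
t: 6.42
ee_pos: [0.6251, 0.0131, 0.072]
tool_rot: [0.0, 0.046, 0.999, 0.001]
ft_force: [-2.3, 6.0, 3.7]
opening: 0.206
finger_force: 30.0
speed 0.143
pos [625.1  13.1  72. ] r 46.4 ang -22.5 Ftang -4.6 Frad -4.4 Fz 3.7
{"dx":2.4,"dy":-5.8,"dz":0,"spin":0,"grip":-1},{"dx":5.5,"dy":-11.2,"dz":0,"spin":0,"grip":-1},{"dx":9.4,"dy":-16.2,"dz":0,"spin":0,"grip":-1},{"dx":14.0,"dy":-20.5,"dz":0,"spin":0,"grip":-1},{"dx":19.1,"dy":-24.2,"dz":0,"spin":0,"grip":-1},{"dx":24.6,"dy":-27.1,"dz":0,"spin":0,"grip":-1},{"dx":30.5,"dy":-29.2,"dz":0,"spin":0,"grip":-1},{"dx":36.7,"dy":-30.5,"dz":0,"spin":0,"grip":-1},{"dx":43.0,"dy":-30.9,"dz":0,"spin":0,"grip":-1},{"dx":49.2,"dy":-30.4,"dz":0,"spin":0,"grip":-1},
```

```bash
python3 -m crank '[{"dx":2.8,"dy":-5.8,"dz":0,"spin":0,"grip":-1},{"dx":6.2,"dy":-11.0,"dz":0,"spin":0,"grip":-1},{"dx":10.2,"dy":-15.8,"dz":0,"spin":0,"grip":-1},{"dx":14.8,"dy":-20.1,"dz":0,"spin":0,"grip":-1},{"dx":19.9,"dy":-23.8,"dz":0,"spin":0,"grip":-1},{"dx":25.4,"dy":-26.7,"dz":0,"spin":0,"grip":-1},{"dx":31.3,"dy":-28.7,"dz":0,"spin":0,"grip":-1},{"dx":37.5,"dy":-30,"dz":0,"spin":0,"grip":-1},{"dx":43.8,"dy":-30.4,"dz":0,"spin":0,"grip":-1},{"dx":50,"dy":-29.9,"dz":0,"spin":0,"grip":-1}]'; python3 rows.py -103.6 8
```

```text
t: 7.25
ee_pos: [0.5718, -0.0127, 0.072]
tool_rot: [0.0, 0.047, 0.999, -0.0]
ft_force: [1.5, 0.2, 6.9]
opening: 0.207
finger_force: 30.0
speed 0.161
pos [571.8 -12.7  72. ] r 44.7 ang -103.6 Ftang -1.4 Frad -0.6 Fz 6.9
{"dx":6.1,"dy":1.3,"dz":0,"spin":0,"grip":-1},{"dx":12.0,"dy":3.5,"dz":0,"spin":0,"grip":-1},{"dx":17.6,"dy":6.5,"dz":0,"spin":0,"grip":-1},{"dx":22.6,"dy":10.2,"dz":0,"spin":0,"grip":-1},{"dx":27.1,"dy":14.6,"dz":0,"spin":0,"grip":-1},{"dx":31.0,"dy":19.5,"dz":0,"spin":0,"grip":-1},{"dx":34.1,"dy":25.0,"dz":0,"spin":0,"grip":-1},{"dx":36.4,"dy":30.8,"dz":0,"spin":0,"grip":-1},{"dx":37.9,"dy":36.9,"dz":0,"spin":0,"grip":-1},{"dx":38.5,"dy":43.2,"dz":0,"spin":0,"grip":-1},
```

The load seems to have dropped (about 5 to 1.4 N). A short move of about 32° should confirm it.

```bash
python3 -m crank '[{"dx":6.1,"dy":1.3,"dz":0,"spin":0,"grip":-1},{"dx":12,"dy":3.5,"dz":0,"spin":0,"grip":-1},{"dx":17.6,"dy":6.5,"dz":0,"spin":0,"grip":-1}]'; python3 rows.py -127.6 8;  python3 -m crank '[{"dx":5,"dy":3.7,"dz":0,"spin":0,"grip":-1}]'; python3 rows.py -135.6 8
```

```text
t: 7.5
ee_pos: [0.5549, -0.0042, 0.0719]
tool_rot: [0.0, 0.047, 0.999, 0.0]
ft_force: [3.2, 4.0, 5.5]
opening: 0.207
finger_force: 30.0
speed 0.14
pos [554.9  -4.2  71.9] r 44.4 ang -128.0 Ftang 0.0 Frad -5.1 Fz 5.5
{"dx":5.1,"dy":3.7,"dz":0,"spin":0,"grip":-1},{"dx":9.6,"dy":8.1,"dz":0,"spin":0,"grip":-1},{"dx":13.4,"dy":13.1,"dz":0,"spin":0,"grip":-1},{"dx":16.5,"dy":18.5,"dz":0,"spin":0,"grip":-1},{"dx":18.8,"dy":24.3,"dz":0,"spin":0,"grip":-1},{"dx":20.3,"dy":30.4,"dz":0,"spin":0,"grip":-1},{"dx":21.0,"dy":36.7,"dz":0,"spin":0,"grip":-1},{"dx":20.7,"dy":43.0,"dz":0,"spin":0,"grip":-1},{"dx":19.6,"dy":49.1,"dz":0,"spin":0,"grip":-1},{"dx":17.6,"dy":55.1,"dz":0,"spin":0,"grip":-1},
t: 7.58
ee_pos: [0.5504, -0.0, 0.072]
tool_rot: [0.0, 0.046, 0.999, 0.0]
ft_force: [4.8, 2.8, 4.1]
opening: 0.204
finger_force: 30.0
speed 0.121
pos [550.4  -0.   72. ] r 44.4 ang -136.0 Ftang -1.3 Frad -5.4 Fz 4.1
{"dx":4.5,"dy":4.4,"dz":0,"spin":0,"grip":-1},{"dx":8.3,"dy":9.3,"dz":0,"spin":0,"grip":-1},{"dx":11.5,"dy":14.8,"dz":0,"spin":0,"grip":-1},{"dx":13.8,"dy":20.6,"dz":0,"spin":0,"grip":-1},{"dx":15.3,"dy":26.7,"dz":0,"spin":0,"grip":-1},{"dx":15.9,"dy":33.0,"dz":0,"spin":0,"grip":-1},{"dx":15.6,"dy":39.3,"dz":0,"spin":0,"grip":-1},{"dx":14.5,"dy":45.4,"dz":0,"spin":0,"grip":-1},{"dx":12.6,"dy":51.4,"dz":0,"spin":0,"grip":-1},{"dx":9.8,"dy":57.0,"dz":0,"spin":0,"grip":-1},
```

```bash
python3 -m crank '[{"dx":4.3,"dy":4.4,"dz":0,"spin":0,"grip":-1},{"dx":8,"dy":9.3,"dz":0,"spin":0,"grip":-1},{"dx":8,"dy":9.3,"dz":0,"spin":0,"grip":-1},{"dx":8,"dy":9.3,"dz":0,"spin":0,"grip":-1},{"dx":8,"dy":9.3,"dz":0,"spin":0,"grip":-1}]'; python3 rows.py -151.6 8 | head -2;  python3 -m crank '[{"dx":0,"dy":0,"dz":0,"spin":0,"grip":-0.2},{"dx":0,"dy":0,"dz":0,"spin":0,"grip":-0.2},{"dx":0,"dy":0,"dz":0,"spin":0,"grip":-0.2},{"dx":0,"dy":0,"dz":-10,"spin":0,"grip":-0.2},{"dx":0,"dy":0,"dz":-25,"spin":0,"grip":-0.2},{"dx":0,"dy":0,"dz":-45,"spin":0,"grip":-0.2},{"dx":0,"dy":0,"dz":-65,"spin":0,"grip":-0.2},{"dx":0,"dy":0,"dz":-65,"spin":0,"grip":-0.2}]'; python3 rows.py 0 8 | head -2
python3 - <<'E'
from h import *
d=eyes.get_image("wrist"); im=d["img"][:,:,::-1].copy()
c=np.array([.5695,-.103]);y=np.radians(-5.4);u=np.array([np.cos(y),np.sin(y)])
for k in(-.03,0,.03):
    p=proj(d,[[*(c+k*u),.067]])[0];print(p);cv2.circle(im,tuple(int(v) for v in p),2,(0,0,255),-1)
cv2.imwrite("pics/w3.png",im)
E
```

```text
t: 8.0
ee_pos: [0.5434, 0.01, 0.072]
tool_rot: [0.0, 0.046, 0.999, -0.0]
ft_force: [1.1, 1.7, 6.6]
opening: 0.206
finger_force: 30.0
speed 0.003
pos [543.4  10.   72. ] r 44.1 ang -151.9 Ftang 1.0 Frad -1.8 Fz 6.6
t: 8.67
ee_pos: [0.545, 0.0098, 0.1413]
tool_rot: [0.002, 0.046, 0.999, -0.0]
ft_force: [-0.1, -0.0, 1.2]
opening: 0.402
finger_force: 0.0
speed 0.059
pos [545.    9.8 141.3] r 42.8 ang -150.7 Ftang 0.0 Frad 0.1 Fz 1.2
[144.97361474 261.14431727]
[150.84473494 305.85818105]
[156.56972448 347.55064679]
```

View pics/w3.png

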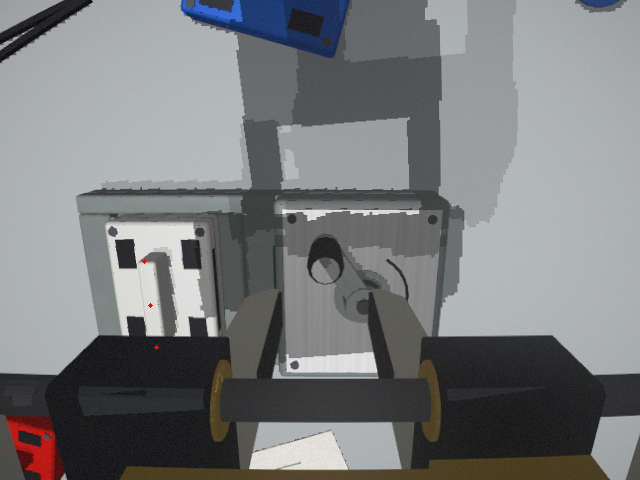

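The estimated rib line lies on the rib, and the fingers are clear of the knob, which stands at (325,265). Going above the rib.

```bash
python3 -m crank '[{"dx":-9,"dy":-28,"dz":0,"spin":0,"grip":0.2},{"dx":-18,"dy":-55,"dz":0,"spin":0,"grip":0.2},{"dx":-26,"dy":-83,"dz":0,"spin":0,"grip":0.2},{"dx":-35,"dy":-110,"dz":0,"spin":0,"grip":0.2},{"dx":-35,"dy":-110,"dz":20,"spin":0,"grip":0.2},{"dx":-35,"dy":-110,"dz":40,"spin":0,"grip":0.2},{"dx":-35,"dy":-110,"dz":55,"spin":0,"grip":0.2},{"dx":-35,"dy":-110,"dz":65,"spin":0,"grip":0.2},{"dx":-35,"dy":-110,"dz":65,"spin":0,"grip":0.2},{"dx":-35,"dy":-110,"dz":65,"spin":0,"grip":0.2}]'
```

```text
t: 9.55
ee_pos: [0.5681, -0.1028, 0.0715]
tool_rot: [-0.001, 0.046, 0.999, 0.0]
ft_force: [0.3, -0.3, -0.2]
opening: 0.603
finger_force: 0.0
```

Position is good: 71.5 down to 49 mm, then grip.

```bash
python3 -m crank '[{"dx":-1,"dy":0,"dz":8,"spin":0,"grip":0.2},{"dx":-1,"dy":0,"dz":16,"spin":0,"grip":0.2},{"dx":-1,"dy":0,"dz":22.5,"spin":0,"grip":0.2},{"dx":-1,"dy":0,"dz":22.5,"spin":0,"grip":-1},{"dx":-1,"dy":0,"dz":22.5,"spin":0,"grip":-1},{"dx":-1,"dy":0,"dz":22.5,"spin":0,"grip":-1},{"dx":-1,"dy":0,"dz":22.5,"spin":0,"grip":-1},{"dx":-1,"dy":0,"dz":22.5,"spin":0,"grip":-1},{"dx":-1,"dy":0,"dz":22.5,"spin":0,"grip":-1},{"dx":-1,"dy":0,"dz":22.5,"spin":0,"grip":-1}]'
```

```text
t: 10.38
ee_pos: [0.5695, -0.103, 0.0494]
tool_rot: [0.0, 0.046, 0.999, -0.0]
ft_force: [0.2, -0.1, 0.6]
opening: 0.147
finger_force: 0.0
```

```bash
python3 -m crank '[{"dx":0,"dy":0,"dz":0,"spin":0,"grip":-1},{"dx":0,"dy":0,"dz":0,"spin":0,"grip":-1},{"dx":0,"dy":0,"dz":0,"spin":0,"grip":-1}]'; python3 -m crank '[{"dx":0,"dy":0,"dz":-4,"spin":0,"grip":-1},{"dx":0,"dy":0,"dz":-10,"spin":0,"grip":-1},{"dx":0,"dy":0,"dz":-18,"spin":0,"grip":-1},{"dx":0,"dy":0,"dz":-28,"spin":0,"grip":-1},{"dx":0,"dy":0,"dz":-40,"spin":0,"grip":-1},{"dx":0,"dy":0,"dz":-55,"spin":0,"grip":-1},{"dx":0,"dy":0,"dz":-75,"spin":0,"grip":-1},{"dx":0,"dy":0,"dz":-95,"spin":0,"grip":-1},{"dx":0,"dy":0,"dz":-115,"spin":0,"grip":-1},{"dx":0,"dy":0,"dz":-130,"spin":0,"grip":-1}]'
```

```text
t: 10.63
ee_pos: [0.5694, -0.103, 0.0493]
tool_rot: [0.0, 0.046, 0.999, -0.0]
ft_force: [-0.4, -0.3, 2.2]
opening: 0.125
finger_force: 30.0
t: 11.47
ee_pos: [0.5697, -0.103, 0.1823]
tool_rot: [0.001, 0.046, 0.999, -0.0]
ft_force: [-0.0, -0.3, -0.8]
opening: 0.125
finger_force: 30.0
```

```bash
python3 -m crank '[{"dx":3,"dy":15,"dz":0,"spin":0,"grip":-1},{"dx":7,"dy":40,"dz":0,"spin":-2,"grip":-1},{"dx":11,"dy":68,"dz":0,"spin":-4,"grip":-1},{"dx":16,"dy":98,"dz":0,"spin":-6,"grip":-1},{"dx":21,"dy":128,"dz":0,"spin":-8,"grip":-1},{"dx":26,"dy":158,"dz":0,"spin":-10,"grip":-1},{"dx":31,"dy":188,"dz":0,"spin":-12,"grip":-1},{"dx":36,"dy":218,"dz":0,"spin":-14,"grip":-1},{"dx":41,"dy":248,"dz":0,"spin":-17,"grip":-1},{"dx":45,"dy":270,"dz":0,"spin":-19.5,"grip":-1}]'; python3 rows.py 0 8 | head -2
python3 - <<'E'
from workcell import status; import numpy as np
s=status.state(); w,x,y,z=s["tool_rot"]; ty=np.array([2*x*y,y*y-x*x]); d=np.array([540,329])-s["ee_pos"][:2]*1000
print("dx",d@[-ty[1],ty[0]],"dy",d@ty,"ang",np.degrees(np.arctan2(ty[1],ty[0])))
E
```

```text
t: 12.3
ee_pos: [0.5492, 0.1722, 0.18]
tool_rot: [0.0, -0.125, 0.992, 0.0]
ft_force: [0.2, 0.1, -1.6]
opening: 0.127
finger_force: 30.0
speed 0.446
pos [549.2 172.2 180. ] r 145.2 ang 103.2 Ftang 0.2 Frad 0.0 Fz -1.6
dx -29.99004185725835 dy 154.16861136598135 ang 104.36920320654905
```

```bash
python3 -m crank '[{"dx":-4,"dy":22,"dz":0,"spin":0,"grip":-1},{"dx":-9,"dy":44,"dz":0,"spin":0,"grip":-1},{"dx":-13,"dy":67,"dz":0,"spin":0,"grip":-1},{"dx":-18,"dy":90,"dz":0,"spin":0,"grip":-1},{"dx":-22,"dy":112,"dz":0,"spin":0,"grip":-1},{"dx":-26,"dy":134,"dz":0,"spin":0,"grip":-1},{"dx":-30,"dy":154,"dz":0,"spin":0,"grip":-1},{"dx":-30,"dy":154,"dz":30,"spin":0,"grip":-1},{"dx":-30,"dy":154,"dz":60,"spin":0,"grip":-1},{"dx":-30,"dy":154,"dz":75,"spin":0,"grip":-1}]';python3 - <<'E'
from h import *
for n in ("scene","top"):
    d=eyes.get_image(n); im=d["img"][:,:,::-1].copy()
    c=np.array([.540,.329]);a=np.radians(14.2);R=np.array([[np.cos(a),-np.sin(a)],[np.sin(a),np.cos(a)]])
    q=[[*(c+R@[i*.066,j*.051]),.026] for i,j in((1,1),(1,-1),(-1,-1),(-1,1))]
    P=proj(d,q); cv2.polylines(im,[P.round().astype(int)],True,(0,0,255),1)
    x,y=P.mean(0).astype(int); cv2.imwrite(f"pics/{n}4.png",im[max(y-75,0):y+75,max(x-80,0):x+80])
a,b=[cv2.resize(cv2.imread(f"pics/{n}4.png"),(400,375),interpolation=2) for n in("scene","top")]
cv2.imwrite("pics/c4.png",np.hstack([a,b]))
E
```

```text
t: 13.13
ee_pos: [0.54, 0.3266, 0.1013]
tool_rot: [-0.001, -0.124, 0.992, -0.001]
ft_force: [-0.7, 0.4, -1.6]
opening: 0.128
finger_force: 30.0
```

View pics/c4.png

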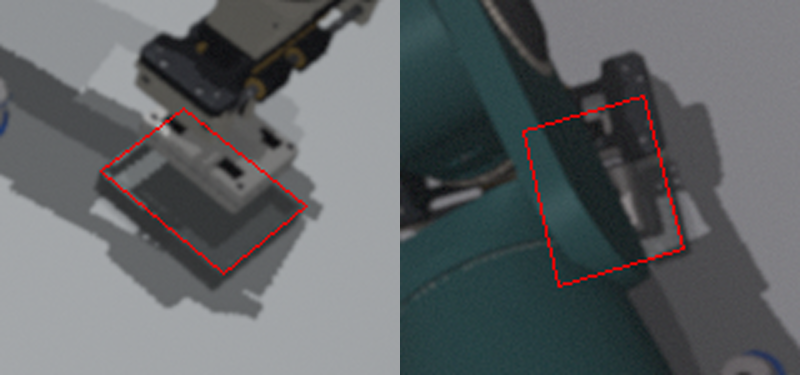

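In the scene view the predicted rim matches the tray. The cassette is level and aligned above it. I'll lower it in two steps.

```bash
python3 -m crank '[{"dx":0,"dy":2,"dz":12,"spin":0,"grip":-1},{"dx":0,"dy":2,"dz":25,"spin":0,"grip":-1},{"dx":0,"dy":2,"dz":38,"spin":0,"grip":-1},{"dx":0,"dy":2,"dz":48,"spin":0,"grip":-1},{"dx":0,"dy":2,"dz":58,"spin":0,"grip":-1},{"dx":0,"dy":2,"dz":58,"spin":0,"grip":-1},{"dx":0,"dy":2,"dz":58,"spin":0,"grip":-1}]'
```

```text
t: 13.82
ee_pos: [0.5403, 0.3285, 0.0456]
tool_rot: [-0.0, -0.123, 0.992, -0.0]
ft_force: [-0.3, 0.7, -0.7]
opening: 0.126
finger_force: 30.0
```

```bash
python3 -m crank '[{"dx":0,"dy":0,"dz":4,"spin":0,"grip":-1},{"dx":0,"dy":0,"dz":8,"spin":0,"grip":-1},{"dx":0,"dy":0,"dz":11.5,"spin":0,"grip":-1},{"dx":0,"dy":0,"dz":11.5,"spin":0,"grip":-1},{"dx":0,"dy":0,"dz":11.5,"spin":0,"grip":-1}]'; python3 -m crank '[{"dx":0,"dy":0,"dz":0,"spin":0,"grip":-0.4},{"dx":0,"dy":0,"dz":0,"spin":0,"grip":-0.4},{"dx":0,"dy":0,"dz":0,"spin":0,"grip":-0.4},{"dx":0,"dy":0,"dz":0,"spin":0,"grip":-0.4},{"dx":0,"dy":0,"dz":-10,"spin":0,"grip":-0.4},{"dx":0,"dy":0,"dz":-30,"spin":0,"grip":-0.4},{"dx":0,"dy":0,"dz":-60,"spin":0,"grip":-0.4},{"dx":0,"dy":0,"dz":-95,"spin":0,"grip":-0.4},{"dx":0,"dy":0,"dz":-130,"spin":0,"grip":-0.4},{"dx":0,"dy":0,"dz":-160,"spin":0,"grip":-0.4}]'
python3 - <<'E'
from h import *
d=eyes.get_image("wrist"); im=d["img"][:,:,::-1].copy()
c=np.array([.540,.329]);a=np.radians(14.2);R=np.array([[np.cos(a),-np.sin(a)],[np.sin(a),np.cos(a)]])
for (l,w,z) in ((.066,.051,.026),(.05,.035,.030)):
    P=proj(d,[[*(c+R@[i*l,j*w]),z] for i,j in((1,1),(1,-1),(-1,-1),(-1,1))]); cv2.polylines(im,[P.round().astype(int)],True,(0,0,255),1)
cv2.imwrite("pics/w5.png",im)
E
```

```text
t: 14.23
ee_pos: [0.5404, 0.3286, 0.0345]
tool_rot: [-0.0, -0.123, 0.992, -0.0]
ft_force: [-0.1, -0.7, -0.9]
opening: 0.127
finger_force: 30.0
t: 15.07
ee_pos: [0.5405, 0.3286, 0.1982]
tool_rot: [0.001, -0.123, 0.992, 0.0]
ft_force: [-0.7, -0.1, -0.2]
opening: 0.303
finger_force: 0.0
```

View pics/w5.png

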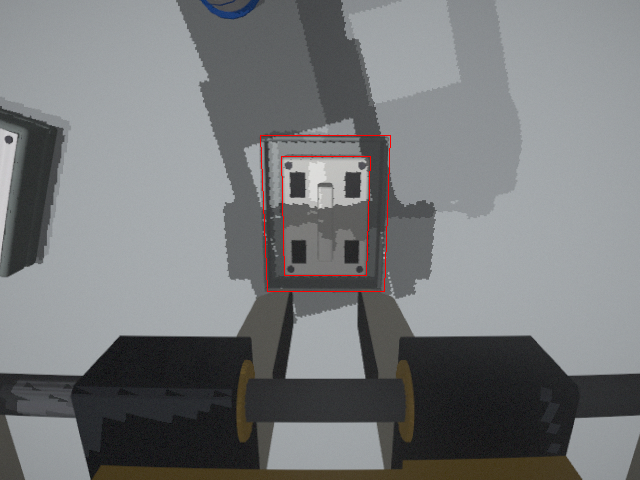

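The cassette lies flat and centred in the tray: its outline is about (283–370, 157–275) inside a rim of (261–390, 136–291). The gripper is clear, so I'm handing in.

```bash
python3 -c "
from workcell import env; print(env.job_done())"
```

```text
the job is handed in; nothing more can be done
None
```

I handed the job in: I wound the tape until the load dropped from about 5 N to under 2 N, stopped an estimated 50–120° past that point, and laid the cassette flat in the middle of the tray; no verdict came back.

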